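# Draw out the rolling case's telescopic handle and hold it

## Task

The black wheeled case lying on the table is about to be taken away: squeeze the release button in its handle grip and draw the handle straight out, past the first stop, all the way to its second and last stop. The handle springs back if it is let go, so finish while still holding it fully out. Leave the mug, the tin and the bowl where they are.

Things in the scene. Friction and masses are not known exactly. Their poses are not given: they have to be found in the camera images.
- case: Black hard-shell wheeled case lying flat, too heavy to move: 400 mm long (its x), 280 wide (y), top 155 mm above the table. Origin on the table, right below the middle of the stowed grip. Its +x points from the grip into the case, z up; the handle draws out along its -x. Its front face, where the tubes slide through, is at its x = +65 mm (collars and catches reach +56 mm, not at the middle).
- handle (a joint): How far the telescopic handle is drawn out, m: 0 stowed (as it starts), first stop 0.06, second and last stop 0.13. A lock holds it at 0 and again at the first stop unless the button is pressed; with the button kept pressed it runs straight to 0.13 against spring and friction, 4 to 10 N in all. It does not lock at the second stop: let go, it springs back.
- grip (a point): Centre of the handle's level black rubber grip bar (moves with it), 128 mm above the table. Bar 134 mm long (case's y), 22 deep (case's x), 24 high, on two 12 mm aluminium tubes 50 mm either side of the middle, which run level into the case (88 mm clear between them). Stowed, 54 mm are free between bar and case; nothing is under the bar.
- button (a joint): Release button, how far pressed in, as an angle: 0 out, 0.083 rad (5 mm) flush with the bar. Steel plate 46 mm long (case's y), 12 high, at the middle of the grip bar's outer side (case's -x), at bar height, 5 mm proud: bar plus button 27 mm, flush 22. Goes towards the case; 6 N press it flush, 4 mm unlock, springs out if let go. Fingers straddling bar and button at its middle press it by closing.
- mug: White mug, 82 mm across, 95 mm high, origin under its centre; loose, to be left alone.
- tin: Plain steel tin, 76 mm across, 110 mm high, origin under its centre; loose, to be left alone.
- bowl: White bowl, 120 mm across, 50 mm high, origin under its centre; loose, to be left alone.

How it is judged:
On the way, in this order (a step that is already met when the one before it is completed fails the run):
1. the button is squeezed in before the handle reaches its first stop (value of joint button above 0.055 rad and value of joint handle below 0.055 m), for 0.05 s.
2. the handle is drawn to its second stop (value of joint handle above 0.122 m), for 0.2 s.
At the end, for the whole second after the job is handed in: The handle is drawn out at least 122 of its 130 mm and at rest, and the fingers are holding it there (at least 2 N of contact on the grip or its button) (value of joint handle above 0.122 m and velocity of joint handle between -0.02 and 0.02 m/s and contact force between the fingers and handle above 2 N); the arm keeps its last pose, push and grip.
It fails at once if the mug is knocked or shifted (distance of mug from where it was at the start of the episode above 0.03 m or angle between mug's own z axis and vertical above 0.4 rad).
It fails at once if the tin is knocked or shifted (distance of tin from where it was at the start of the episode above 0.03 m or angle between tin's own z axis and vertical above 0.4 rad).
It fails at once if the bowl is knocked or shifted (distance of bowl from where it was at the start of the episode above 0.03 m or angle between bowl's own z axis and vertical above 0.4 rad).
It also fails if it takes over 35 s, if anything falls off the work surface, if the arm or the gripper's body presses on something with over 40 N, if the wrist force passes 120 N, or if a joint passes its speed limit or range.

## Robot

A 6-joint arm with a two-finger parallel gripper is mounted at the origin on the work surface. World frame = base frame: x ahead of the robot, y to its left, z up, the work surface at z = 0. Lengths are in m, angles in rad, forces in N, time in s.
With the tool pointing down it reaches from about 0.35 to 0.875 m from the base axis. Payload 4.2 kg.
Tool frame: the origin (TCP) lies midway between the tips of the shut fingers; the grasp point (between the pads) lies 19 mm behind it (pinch_z is the distance from the TCP to the grasp point, in m); z points along the fingers, y is the line along which they close (so a half turn about z gives the same grasp; the last joint's range is limited). The gripper opens to 85 mm and grips with 20 to 120 N. Pads are 22 mm wide; open, the fingers measure 114 mm over their backs; the gripper's body (76 mm by 85 mm) begins 54 mm behind the grasp point. The pads swing forward as they close: fully open they stand 13 mm farther back than shut.
Start: joints at [1.495, 0.385, 0.008, 0, -1.194, -0.259], TCP at [0.205, 0.59, 0.192] pointing down, gripper open.
Joint ranges: [-3.14, 3.14], [-1.21, 2.06], [-1.07, 1.41], [-3.16, 2.05], [-2.99, -0.16], [-3.1, 3.1]. Speed limits (rad/s): [2.79, 2.79, 3.14, 3.14, 3.14, 3.14].

## Interface

Orientations are given as a unit quaternion [x, y, z, w].
In Python, from cell import sense, capture, camera_params, job_done, pinch_z gives the robot as it stands. The module is installed in compiled form; this text tells all that it offers.
- The arm moves only by the tool carry_out, never from a script. Its argument "steps" is a list of rows, each a list of 7 numbers: the turn, a rotation vector about the tool's x, y, z in degrees, then the shift along the tool's x, y, z in cm, then the closure, from -1 (fully open) to 1 (shut), so that 0 is half open. In form: [[rx, ry, rz, x, y, z, fingers], ...]. A call has 1 to 10 rows; each row is the pose to reach, as a shift and turn from the pose commanded when the call began, along the tool's axes at that moment; what a row does not reach only later rows make up. A row lasts 1/10 s, in which the tool goes at most 50 mm and 8.59 degrees, less where a joint would pass 70% of its speed; a pose out of reach is approached as far as the arm can. A call with a gripper value outside its range is refused whole. The fingers move at their own pace and stop on an object; the grip force is fixed at half the most. Time passes only in rows, so rows that repeat a pose let the fingers close. It gives the time, the measured TCP pose, the force, the opening and the grip force at its end, in the units of the state.
- sense(): the state, without advancing time (a new reading comes with each control period).
- capture(name): name is "scene" or "top" or "wrist"; returns (picture, depth): 420x560x3 uint8, red, green, blue; 420x560 float32, m along the optical axis (not along the pixel's ray), 0 where there is no reading.
- camera_params(name): a dict with "intrinsics" (3x3 intrinsics, pixels), "origin" and "attitude" of the camera in the world; the wrist camera has in their place "T_tool_cam" (4x4, takes a point from camera to tool coordinates, whose origin is the TCP and whose axes are the flange's). Camera axes: x right, y down, z forward; pixel columns grow to the right and rows downward; lengths in m; the calibration is good to about 2 mm. A picture is of the moment at which its call begins: read the wrist's pose just before it. camera_params takes no time and is no camera call.
- job_done(): hands the job in; it is judged then, once.
The state is a dict: "time_s": time; "qpos": joint angles; "dq": joint speeds; "joint_efforts": joint torques, N m; "tcp_pos": TCP position; "eef_rot": TCP orientation; "ft_force": force on the tool from outside, world axes, zero at the start; "moment": the same for the moment, N m; "gripper_width": finger opening in m; "gripper_force": force on a finger pad.
Only numpy, scipy, OpenCV 4.12 (cv2) and the standard library are available. Lean on these libraries where they do the work, as an engineer would, in place of code of your own. Each camera call takes 0.05 s, during which the arm holds its last target. There are 200 camera calls.

## Working session

There is one attempt and no reset: what is moved stays moved. The work goes in short steps, Python scripts to look and compute and a tool call to move; the robot and the scene stay as the last step left them, time stands still between calls to the robot, and variables do not carry over. Pictures are saved under pics/ and viewed, at most 10 in all, crops included, and the job is handed in when it is done.

Besides the shell and the picture viewer there is one more tool, called after "Call:" in YAML: its name, and indented under it one key for each argument. carry_out: Moves the arm, as the interface text tells. Its arguments: {"type":"object","properties":{"steps":{"type":"array"}},"required":["steps"]}

```bash
mkdir -p pics
python3 - <<'E'
from cell import *
import cv2,numpy as np
s=sense();print(s)
for n in("scene","top"):
    p,d=capture(n);np.savez(n,p=p,d=d);cv2.imwrite(f"pics/{n}.png",p[...,::-1]);print(n,camera_params(n))
print(camera_params("wrist"),pinch_z)
E
```

```text
{'time_s': 0.0, 'qpos': array([ 1.49456953e+00,  3.85542881e-01,  6.60978775e-03, -5.32792023e-04,
       -1.19397654e+00, -2.58599052e-01]), 'dq': array([ 0.00039925,  0.00089695, -0.00128825, -0.00178261,  0.0001237 ,
       -0.00143338]), 'joint_efforts': array([ 6.31010189e-04, -3.92291236e+01,  1.88402778e+01,  4.18614194e+00,
       -4.66533369e-03,  8.43263592e-06]), 'tcp_pos': array([0.20513304, 0.58966149, 0.19061863]), 'eef_rot': array([ 9.86002193e-01, -1.66728816e-01, -1.50354590e-04,  1.07480888e-03]), 'ft_force': array([ 0.30395565,  0.02451454, -0.43314919]), 'moment': array([-0.02713692, -0.0264007 ,  0.05785403]), 'gripper_force': 0.0, 'gripper_width': 0.08562207750419867}
scene {'intrinsics': array([[499.92094774,   0.        , 273.95196639],
       [  0.        , 499.92094774, 214.14428036],
       [  0.        ,   0.        ,   1.        ]]), 'origin': array([1.42763601, 0.32561735, 0.90054576]), 'attitude': array([ 0.49864878,  0.75418181, -0.35068129, -0.24409391])}
top {'intrinsics': array([[389.78403224,   0.        , 284.39151539],
       [  0.        , 389.78403224, 208.03700573],
       [  0.        ,   0.        ,   1.        ]]), 'origin': array([ 0.37650295, -0.03469396,  1.22848216]), 'attitude': array([-0.70310496,  0.70763148, -0.05324141,  0.0454582 ])}
{'intrinsics': array([[321.69578169,   0.        , 276.74644676],
       [  0.        , 321.69578169, 215.37679573],
       [  0.        ,   0.        ,   1.        ]]), 'T_tool_cam': array([[-5.34715295e-04, -9.58522575e-01, -2.85016116e-01,
         7.28154248e-02],
       [ 9.99999653e-01, -6.94510660e-04,  4.59584667e-04,
        -5.69162198e-04],
       [-6.38469009e-04, -2.85015771e-01,  9.58522614e-01,
        -1.81131017e-01],
       [ 0.00000000e+00,  0.00000000e+00,  0.00000000e+00,
         1.00000000e+00]])} 0.0187
```

View pics/top.png

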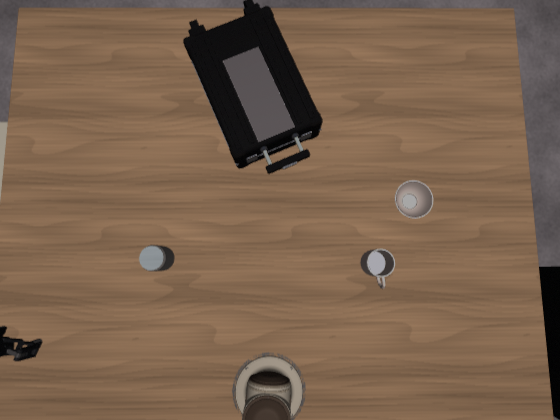

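View pics/scene.png

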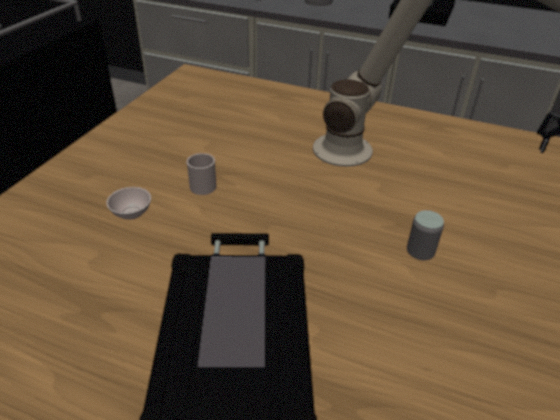

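The top view shows the case at the top centre, with the grip bar running from about (267,168) to (308,155). The bowl (414,199), mug (379,263) and tin (152,258) are clear of it. The scene view agrees, with the bar at about (212–268,239).

```bash
cat > h.py <<'E'
import numpy as np,cv2
from scipy.spatial.transform import Rotation as R
from cell import *
def pose(s): 
    T=np.eye(4);T[:3,:3]=R.from_quat(s['eef_rot']).as_matrix();T[:3,3]=s['tcp_pos'];return T
def Tcam(n,s=None):
    c=camera_params(n)
    if n=="wrist": return c['intrinsics'],pose(s)@c['T_tool_cam']
    T=np.eye(4);T[:3,:3]=R.from_quat(c['attitude']).as_matrix();T[:3,3]=c['origin'];return c['intrinsics'],T
def plane(uv,z,K,T):
    uv=np.atleast_2d(uv).astype(float);r=np.c_[uv,np.ones(len(uv))]@np.linalg.inv(K).T@T[:3,:3].T
    return T[:3,3]+r*((z-T[2,3])/r[:,2])[:,None]
def cloud(d,K,T):
    v,u=np.indices(d.shape);P=np.stack([(u-K[0,2])/K[0,0]*d,(v-K[1,2])/K[1,1]*d,d],-1)
    return P@T[:3,:3].T+T[:3,3]
def plan(g,axis,z,s):
    """tool move (cm,deg) for TCP at g(xy),z pointing down, tool y along axis(xy)"""
    T=pose(s);best=None
    for sg in(1,-1):
        y=np.r_[sg*np.array(axis),0];y/=np.linalg.norm(y);zz=np.array([0,0,-1.]);M=np.c_[np.cross(y,zz),y,zz]
        rv=R.from_matrix(T[:3,:3].T@M).as_rotvec(degrees=True)
        if best is None or np.linalg.norm(rv)<np.linalg.norm(best): best=rv
    print("turn",best.round(1),"shift cm",(T[:3,:3].T@(np.r_[g,z]-T[:3,3])*100).round(2))
E
python3 - <<'E'
from h import *
z=np.load("top.npz");K,T=Tcam("top");C=cloud(z['d'],K,T);g=cv2.cvtColor(z['p'],cv2.COLOR_RGB2GRAY)
m=np.zeros(g.shape,np.uint8);m[148:176,258:314]=1
k=(m>0)&(g<70)&(abs(C[...,2]-.14)<.015)
n,l,st,ce=cv2.connectedComponentsWithStats(k.astype(np.uint8));print(st[:6],ce[:6])
i=1+np.argmax(st[1:,4]);v,u=np.nonzero(l==i);print(np.median(C[l==i],0))
r=cv2.minAreaRect(np.c_[u,v].astype(np.float32));b=plane(cv2.boxPoints(r),.14,K,T);print(b.round(3),b.mean(0),[np.linalg.norm(b[i]-b[i-1]).round(3) for i in range(4)])
# case panel direction
k=((g>75)&(C[...,2]>.14)).astype(np.uint8);k[:, :200]=0;k[:,330:]=0
n,l,st,ce=cv2.connectedComponentsWithStats(k);i=1+np.argmax(st[1:,4]);v,u=np.nonzero(l==i)
r=cv2.minAreaRect(np.c_[u,v].astype(np.float32));q=plane(cv2.boxPoints(r),.155,K,T);print(q.round(3))
for b_ in(b,q):
  e=b_[1]-b_[0];print(np.degrees(np.arctan2(e[1],e[0])))
E
```

```text
[[     0      0    560    420 234812]
 [   258    148     10      5     31]
 [   266    149     44     25    357]] [[279.4902901  209.58171218]
 [261.90322581 149.32258065]
 [287.41456583 160.98039216]]
[ 0.66629929 -0.05576428  0.13974293]
[[ 0.65   0.009  0.14 ]
 [ 0.703 -0.114  0.14 ]
 [ 0.681 -0.123  0.14 ]
 [ 0.628 -0.001  0.14 ]] [ 0.66556814 -0.05750557  0.14      ] [np.float64(0.024), np.float64(0.134), np.float64(0.025), np.float64(0.134)]
[[ 0.963  0.131  0.155]
 [ 1.013  0.026  0.155]
 [ 0.765 -0.077  0.155]
 [ 0.718  0.026  0.155]]
-66.69990346627526
-64.64168342646637
```

Run:
```python
from h import *
plan([.664,-.058],[.92,.39],.25,sense())
```

```text
turn [ 0.1 -0.1 47.8] shift cm [64.63 46.1  -5.83]
```

Call:
carry_out:
  steps:
    - [0,0,0,0,0,-6,-1]
    - [0,0,0,0,0,-6,-1]
    - [0,0,5,4,3,-6,-1]
    - [0,0,10,8,6,-6,-1]
    - [0,0,16,12,8.5,-6,-1]
    - [0,0,24,16,11.5,-6,-1]
    - [0,0,32,20,14,-6,-1]
    - [0,0,40,24,17,-6,-1]
    - [0,0,44,28,20,-6,-1]
    - [0,0,47.8,32,22.8,-6,-1]

```text
time_s: 1.1
tcp_pos: [0.4334, 0.268, 0.2521]
eef_rot: [0.833, -0.553, 0.0, -0.001]
ft_force: [1.3, -0.2, 0.3]
gripper_width: 0.0854
gripper_force: 0.0
```

Run:
```python
from h import *
s=sense();print(s['tcp_pos'],s['qpos'])
plan([.664,-.058],[.92,.39],.25,s)
```

```text
[0.43340088 0.26801928 0.25208368] [ 8.72820436e-01  1.46048684e-01 -1.67510690e-01  8.09377026e-07
 -1.25595977e+00 -4.73552891e-01]
turn [-0.1  0.  -0.1] shift cm [39.   -8.57  0.2 ]
```

Call:
carry_out:
  steps:
    - [0,0,0,4,-0.9,0,-1]
    - [0,0,0,8.5,-1.9,0,-1]
    - [0,0,0,13,-2.9,0,-1]
    - [0,0,0,17.5,-3.9,0,-1]
    - [0,0,0,22,-4.8,0,-1]
    - [0,0,0,26.5,-5.8,0,-1]
    - [0,0,0,31,-6.8,0,-1]
    - [0,0,0,35.5,-7.8,0,-1]
    - [0,0,0,39,-8.6,0,-0.3]
    - [0,0,0,39,-8.6,0,-0.3]

```text
time_s: 2.1
tcp_pos: [0.6658, -0.0592, 0.2498]
eef_rot: [0.833, -0.554, -0.0, 0.001]
ft_force: [0.4, -0.1, 0.5]
gripper_width: 0.0589
gripper_force: 0.0
```

Call:
carry_out:
  steps:
    - [0,0,0,0,0,0,-0.3]
    - [0,0,0,0,0,0,-0.3]
    - [0,0,0,0,0,0,-0.3]

```text
time_s: 2.4
tcp_pos: [0.6639, -0.0543, 0.2523]
eef_rot: [0.834, -0.551, 0.0, -0.0]
ft_force: [-0.1, 0.1, 0.2]
gripper_width: 0.0557
gripper_force: 0.0
```

Run:
```python
from h import *
s=sense();p,d=capture("wrist");np.savez("wrist",p=p,d=d);cv2.imwrite("pics/wrist.png",p[...,::-1]);print(s['tcp_pos'],s['gripper_width'])
K,T=Tcam("wrist",s);C=cloud(d,K,T);g=cv2.cvtColor(p,cv2.COLOR_RGB2GRAY)
# bar: depth-based, top level 0.140
k=((abs(C[...,2]-.14)<.006)&(d>0)&(np.linalg.norm(C[...,:2]-[.666,-.058],axis=-1)<.1)).astype(np.uint8)
n,l,st,ce=cv2.connectedComponentsWithStats(k)
for i in range(1,n):
  if st[i,4]>300:
    q=C[l==i];r=cv2.minAreaRect((q[:,:2]*1000).astype(np.float32));print(st[i],np.median(q,0).round(4),r)
```

```text
[ 0.66388465 -0.05432805  0.25231964] 0.05571990027883842
[ 185  113   35  150 2279] [ 0.736  -0.0393  0.1426] ((730.9689331054688, -34.03919219970703), (23.197223663330078, 141.03395080566406), 23.22046661376953)
[ 262  119   27  139 3198] [ 0.6714 -0.0655  0.1386] ((668.3005981445312, -59.98600769042969), (23.9504337310791, 132.3815155029297), 23.493173599243164)
```

View pics/wrist.png

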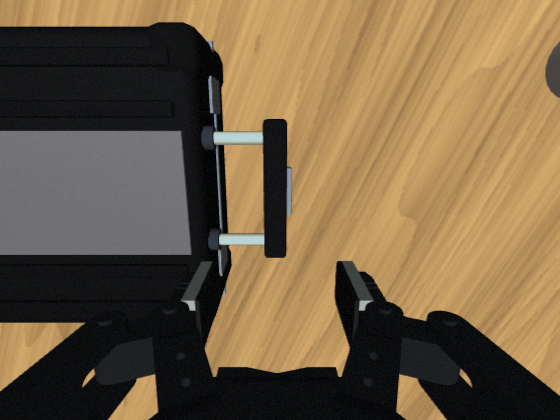

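The wrist view shows the bar at (276,188) with the steel button on its right, outer side at (289,190). The case is to the left, with a free gap between bar and case. The two measurements agree to within 4 mm, so I'll use a bar centre of (0.667, -0.059) and a case angle of 23.4°.

Run:
```python
from h import *
s=sense();plan([.664,-.060],[np.cos(.408),np.sin(.408)],.107,s);print(s['gripper_width'],s['tcp_pos'])
```

```text
turn [-0.1 -0.  -0.3] shift cm [ 0.52  0.23 14.54]
0.05563874430513825 [ 0.66392867 -0.05430774  0.25239939]
```

Call:
carry_out:
  steps:
    - [0,0,0,0.5,0.2,0,-0.3]
    - [0,0,0,0.5,0.2,3,-0.3]
    - [0,0,0,0.5,0.2,6,-0.3]
    - [0,0,0,0.5,0.2,9,-0.3]
    - [0,0,0,0.5,0.2,11,-0.3]
    - [0,0,0,0.5,0.2,13,-0.3]
    - [0,0,0,0.5,0.2,14.5,-0.3]
    - [0,0,0,0.5,0.2,14.5,-0.3]
    - [0,0,0,0.5,0.2,14.5,-0.3]

```text
time_s: 3.35
tcp_pos: [0.6647, -0.0609, 0.1073]
eef_rot: [0.834, -0.552, 0.0, 0.0]
ft_force: [-0.1, -0.2, 0.2]
gripper_width: 0.0555
gripper_force: 0.0
```

Run:
```python
from h import *
s=sense();p,d=capture("wrist");cv2.imwrite("pics/wrist2.png",p[...,::-1]);plan([.664,-.060],[np.cos(.408),np.sin(.408)],.107,s);print(s['tcp_pos'],s['ft_force'])
```

```text
turn [-0.  -0.  -0.3] shift cm [-0.11  0.03  0.03]
[ 0.66469633 -0.06088098  0.10730038] [-0.10410591 -0.15430406  0.2441414 ]
```

View pics/wrist2.png

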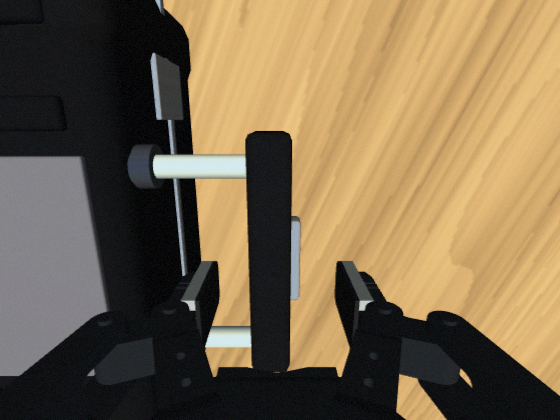

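The view shows the bar between the open fingers, with the button at (296,258) and the tubes at rows 166 and 337. I'll project the grasp point to see if it sits at the bar's middle.

Run:
```python
from h import *
c=camera_params("wrist");Ti=np.linalg.inv(c['T_tool_cam'])
for P in([0,0,0,1],[0,0,-.0187,1],[0,0,-.03,1]):
  q=Ti@np.array(P);print((c['intrinsics']@q[:3]/q[2])[:2],q[2])
```

```text
[277.69255837 244.79969746] 0.194207273581177
[277.80935204 257.50032913] 0.17627996473761773
[277.89219641 266.50917288] 0.16544688506209795
```

The grasp point projects to (278,257), which is on the middle of the button, so I'll close the fingers.

Call:
carry_out:
  steps:
    - [0,0,0,0,0,0,0.3]
    - [0,0,0,0,0,0,0.6]
    - [0,0,0,0,0,0,1]
    - [0,0,0,0,0,0,1]
    - [0,0,0,0,0,0,1]
    - [0,0,0,0,0,0,1]
    - [0,0,0,0,0,0,1]

```text
time_s: 4.1
tcp_pos: [0.6644, -0.0609, 0.1067]
eef_rot: [0.834, -0.552, -0.0, 0.0]
ft_force: [0.4, -0.2, 0.0]
gripper_width: 0.0001
gripper_force: 0.0
```

The opening is 0, so nothing is held. I need to see why.

Run:
```python
from h import *
s=sense();print(s['gripper_width'],s['tcp_pos'],s['qpos'])
a=capture("wrist")[0];b=capture("scene")[0][180:300,180:340]
b=cv2.resize(b,None,fx=3,fy=3,interpolation=cv2.INTER_CUBIC)
cv2.imwrite("pics/w3.png",a[...,::-1]);cv2.imwrite("pics/s3.png",b[...,::-1])
```

```text
5.4730601106923575e-05 [ 0.66439498 -0.06091794  0.10668222] [ 1.50437349e-01  5.19224419e-01  6.08490521e-03  1.07375877e-05
 -1.05772274e+00  2.51279249e-01]
```

View pics/w3.png

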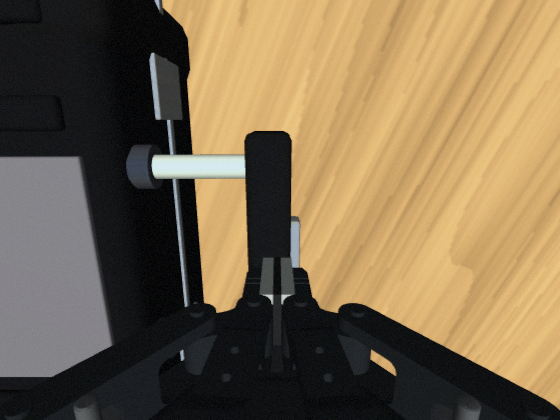

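View pics/s3.png

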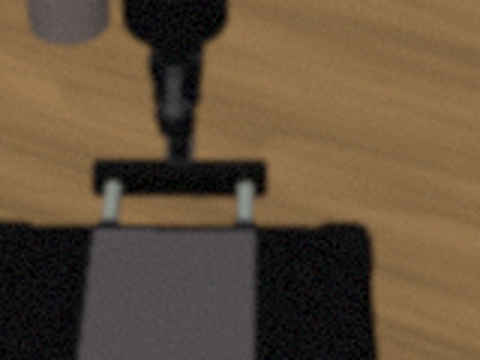

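Run:
```python
from h import *
s=sense();p,d=capture("wrist");K,T=Tcam("wrist",s);C=cloud(d,K,T);Ct=cloud(d,K,camera_params("wrist")['T_tool_cam'])
for uv in[(268,150),(268,200),(268,240),(268,255),(268,262),(277,262),(277,275),(288,275),(277,290),(200,167),(60,250),(400,100),(450,250)]:
  u,v=uv;print(uv,d[v,u].round(4),C[v,u].round(4),Ct[v,u].round(4))
K2,T2=Tcam("scene");ps,ds=capture("scene");C2=cloud(ds,K2,T2)
m=(np.linalg.norm(C2[...,:2]-[.664,-.06],axis=-1)<.05)&(ds>0)
for v in range(225,250,2):print(v,[C2[v,u].round(3).tolist() for u in (230,239,242)])
```

```text
(268, 150) 0.146 [ 0.6917 -0.1136  0.1394] [ 0.0592 -0.0045 -0.0327]
(268, 200) 0.1534 [ 0.6827 -0.0918  0.1386] [ 0.0357 -0.0047 -0.032 ]
(268, 240) 0.1588 [ 0.6749 -0.0732  0.139 ] [ 0.0155 -0.0049 -0.0323]
(268, 255) 0.1613 [ 0.6718 -0.0657  0.1388] [ 0.0073 -0.005  -0.0321]
(268, 262) 0.1449 [ 0.6728 -0.0691  0.1548] [ 0.0109 -0.0045 -0.0482]
(277, 262) 0.1447 [ 0.6691 -0.0708  0.155 ] [ 0.011  -0.0005 -0.0483]
(277, 275) 0.133 [ 0.6691 -0.0706  0.1673] [ 0.0108 -0.0005 -0.0607]
(288, 275) 0.1335 [ 0.6648 -0.0722  0.1668] [ 0.0106  0.0041 -0.0602]
(277, 290) 0.1219 [ 0.669  -0.0703  0.1789] [ 0.0105 -0.0005 -0.0723]
(200, 167) 0.1544 [ 0.7186 -0.0928  0.1331] [ 0.0506 -0.0374 -0.0265]
(60, 250) 0.147 [ 0.7621 -0.036   0.1512] [ 0.0153 -0.0997 -0.0446]
(400, 100) 0.2716 [ 6.036e-01 -1.827e-01 -3.000e-04] [0.0883 0.1036 0.1069]
(450, 250) 0.3102 [ 0.4923 -0.0818  0.    ] [-0.0481  0.1665  0.1066]
225 [[0.503, -0.172, 0.001], [0.69, -0.049, 0.191], [0.689, -0.042, 0.193]]
227 [[0.51, -0.168, 0.0], [0.677, -0.056, 0.172], [0.667, -0.053, 0.165]]
229 [[0.515, -0.166, -0.002], [0.677, -0.056, 0.166], [0.67, -0.052, 0.162]]
231 [[0.522, -0.162, -0.003], [0.675, -0.057, 0.158], [0.671, -0.051, 0.158]]
233 [[0.668, -0.084, 0.137], [0.677, -0.056, 0.155], [0.669, -0.053, 0.149]]
235 [[0.676, -0.08, 0.139], [0.667, -0.061, 0.138], [0.664, -0.055, 0.138]]
237 [[0.682, -0.077, 0.138], [0.674, -0.058, 0.139], [0.671, -0.052, 0.139]]
239 [[0.686, -0.075, 0.136], [0.679, -0.056, 0.137], [1.428, 0.326, 0.901]]
241 [[0.686, -0.075, 0.13], [0.68, -0.055, 0.133], [0.674, -0.051, 0.129]]
243 [[0.689, -0.074, 0.127], [0.679, -0.056, 0.125], [0.676, -0.05, 0.126]]
245 [[0.688, -0.075, 0.12], [0.679, -0.056, 0.119], [0.676, -0.05, 0.119]]
247 [[0.582, -0.132, 0.001], [0.568, -0.113, -0.004], [0.569, -0.104, 0.0]]
249 [[0.587, -0.13, -0.001], [0.575, -0.11, -0.003], [0.573, -0.102, -0.002]]
```

The fingertips appear at about tool z = -0.043, so in fact about 43 mm short of the reported TCP. They shut roughly 10 mm above the bar, and both the wrist and scene depths show that. Sideways alignment is good, so I'll reopen, shift by 1 mm and go about 4.3 cm lower, checking the force on the way.

Call:
carry_out:
  steps:
    - [0,0,0,0,0,-0.5,-0.3]
    - [0,0,0,0,-0.1,-0.5,-0.3]
    - [0,0,0,0,-0.1,-0.5,-0.3]
    - [0,0,0,0,-0.1,-0.5,-0.3]
    - [0,0,0,0,-0.1,-0.5,-0.3]
    - [0,0,0,0,-0.1,0.5,-0.3]
    - [0,0,0,0,-0.1,1.5,-0.3]
    - [0,0,0,0,-0.1,2,-0.3]
    - [0,0,0,0,-0.1,2,-0.3]

```text
time_s: 5.2
tcp_pos: [0.6643, -0.0606, 0.0848]
eef_rot: [0.834, -0.552, -0.001, 0.001]
ft_force: [0.8, -0.0, 0.1]
gripper_width: 0.0557
gripper_force: 0.0
```

Call:
carry_out:
  steps:
    - [0,0,0,0,0,0.8,-0.3]
    - [0,0,0,0,0,1.6,-0.3]
    - [0,0,0,0,0,2.3,-0.3]
    - [0,0,0,0,0,2.3,-0.3]

```text
time_s: 5.6
tcp_pos: [0.6643, -0.0605, 0.062]
eef_rot: [0.834, -0.552, -0.001, 0.001]
ft_force: [-0.6, -0.6, -0.1]
gripper_width: 0.0555
gripper_force: 0.0
```

Run:
```python
from h import *
s=sense();p,d=capture("wrist");cv2.imwrite("pics/w4.png",p[...,::-1]);print(s['tcp_pos'],s['gripper_width'],s['ft_force'])
```

```text
[ 0.66425996 -0.06054082  0.06201129] 0.05551771993348814 [-0.61407057 -0.56922545 -0.08497321]
```

View pics/w4.png

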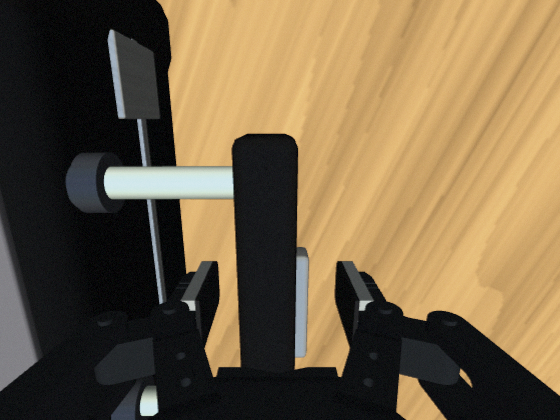

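The bar and button (columns 234–307) now sit between the pads, and the button spans rows 248–357 at pad level. I'll shift 2 mm toward the case and close.

Call:
carry_out:
  steps:
    - [0,0,0,0,-0.2,0,-0.3]
    - [0,0,0,0,-0.2,0,0.3]
    - [0,0,0,0,-0.2,0,1]
    - [0,0,0,0,-0.2,0,1]
    - [0,0,0,0,-0.2,0,1]
    - [0,0,0,0,-0.2,0,1]
    - [0,0,0,0,-0.2,0,1]
    - [0,0,0,0,-0.2,0,1]

```text
time_s: 6.45
tcp_pos: [0.6678, -0.0596, 0.0644]
eef_rot: [0.834, -0.552, 0.001, -0.0]
ft_force: [0.5, 1.7, 4.6]
gripper_width: 0.0211
gripper_force: 60.0
```

The fingers are holding at 21 mm, so the button is flush. Now I'll draw the handle out along tool +y.

Call:
carry_out:
  steps:
    - [0,0,0,0,0.8,0,1]
    - [0,0,0,0,2,0,1]
    - [0,0,0,0,3.5,0,1]
    - [0,0,0,0,5,0,1]
    - [0,0,0,0,6.5,0,1]
    - [0,0,0,0,8,0,1]
    - [0,0,0,0,9.5,0,1]
    - [0,0,0,0,11,0,1]
    - [0,0,0,0,12.2,0,1]
    - [0,0,0,0,13,0,1]

```text
time_s: 7.45
tcp_pos: [0.5506, -0.1099, 0.0644]
eef_rot: [0.834, -0.551, 0.003, -0.002]
ft_force: [8.9, 4.6, -0.9]
gripper_width: 0.0214
gripper_force: 59.7
```

Call:
carry_out:
  steps:
    - [0,0,0,0,0.2,0,1]
    - [0,0,0,0,0.2,0,1]
    - [0,0,0,0,0.2,0,1]
    - [0,0,0,0,0.2,0,1]

```text
time_s: 7.85
tcp_pos: [0.5491, -0.1105, 0.0644]
eef_rot: [0.834, -0.551, 0.003, -0.002]
ft_force: [7.4, 4.6, 0.4]
gripper_width: 0.0213
gripper_force: 60.0
```

Run:
```python
from h import *
s=sense();print(s['tcp_pos'],s['gripper_width'],s['gripper_force'],s['ft_force'],np.linalg.norm(s['tcp_pos'][:2]-[.6678,-.0596]))
p,d=capture("wrist");cv2.imwrite("pics/w5.png",p[...,::-1])
C=cloud(d,*Tcam("wrist",s));
k=((C[...,2]>.132)&(C[...,2]<.143)&(np.linalg.norm(C[...,:2]-[.546,-.108],axis=-1)<.09)).astype(np.uint8)
n,l,st,ce=cv2.connectedComponentsWithStats(k);i=1+np.argmax(st[1:,4]);q=C[l==i];print(st[i],np.median(q,0))
print("case-x of bar rel. to start:",(np.median(q[:,:2],0)-[.667,-.059])@[np.cos(.408),np.sin(.408)])
```

```text
[ 0.54906603 -0.11048615  0.06438195] 0.021301041413041576 59.995078411884606 [7.38064037 4.55124892 0.36568429] 0.12917877007885864
[   77   136   262   237 17437] [ 0.56279432 -0.13614796  0.13850867]
case-x of bar rel. to start: -0.12626241435882765
```

View pics/w5.png

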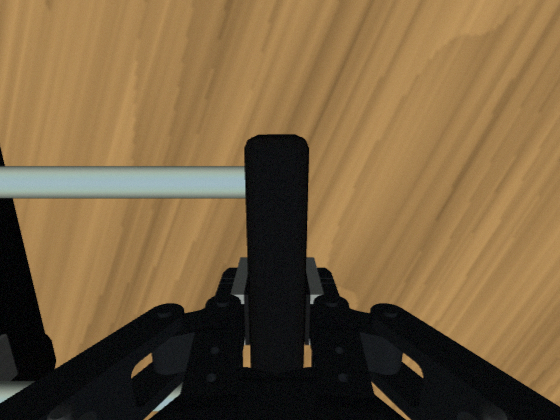

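The bar (245–308) is clamped between the pads and the tube is drawn well out. The TCP has travelled 129 mm. A small extra pull should confirm the stop.

Call:
carry_out:
  steps:
    - [0,0,0,0,0.2,0,1]
    - [0,0,0,0,0.4,0,1]
    - [0,0,0,0,0.4,0,1]
    - [0,0,0,0,0.4,0,1]
    - [0,0,0,0,0.4,0,1]
    - [0,0,0,0,0.4,0,1]

```text
time_s: 8.5
tcp_pos: [0.5494, -0.1105, 0.0645]
eef_rot: [0.834, -0.551, 0.005, -0.005]
ft_force: [15.9, 8.5, -4.8]
gripper_width: 0.0213
gripper_force: 60.0
```

The pull force rose to 18 N with no further travel, so the handle is at its last stop.

```bash
python3 -c "
from cell import *
print(job_done())"
```

```text
the job is handed in; nothing more can be done
None
```

The handle is drawn out about 129 mm to its second stop and still held there with the button squeezed; the mug, tin and bowl were not touched, and the job is handed in (no verdict was returned).

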